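# Eject a border block from its dock and hold it up to the inspection camera

## Robot

A 6-joint arm with a two-finger parallel gripper is mounted at the origin on a cart in front of the work surface, level with it; the furniture and walls round the work are solid. World frame = base frame: x ahead of the robot, y to its left, z up, the work surface at z = 0. Lengths are in m, angles in rad, forces in N, time in s.
With the tool pointing down it reaches from about 0.35 to 0.775 m from the base axis. Payload 7.3 kg.
Tool frame: the origin (TCP) lies midway between the tips of the shut fingers; the grasp point (between the pads) lies 19 mm behind it; z points along the fingers, y is the line along which they close (so a half turn about z gives the same grasp; the last joint's range is limited). The gripper opens to 92 mm and grips with 3 to 60 N. Pads are 19 mm wide; open, the fingers measure 130 mm over their backs; the gripper's body (75 mm by 190 mm) begins 47 mm behind the grasp point.
Start: joints at [1.174, 0.342, 1.524, -0, 1.275, -0.146], TCP at [0.13, 0.509, 0.227] pointing down, gripper open.
Joint ranges: [-2.53, 2.53], [-0.77, 2.02], [0.04, 2.7], [-1, 4.14], [0.28, 2.66], [-3.11, 3.11]. Speed limits (rad/s): [2.57, 2.57, 3.14, 3.14, 3.14, 3.14].

## Interface

Orientations are given as a 3x3 rotation matrix whose columns are the frame's x, y, z axes.
In Python, from workcell import r, effector, kinematics, telemetry, eyes, ticket gives the robot as it stands. Calls block until the motion is done:
- r.reach(position, orientation): joint-space move of the TCP to a pose.
- r.move_linear(position, rot=None, vel=0.15, f_stop=None): straight line of the TCP; rot=None keeps the orientation; vel is the mean speed in m/s. With f_stop (N) it stops when the force on the tool has changed by that much, and returns True; else False.
- r.move_joints(angles): joint-space move.
- effector.open_gripper() and effector.close(f_grip=None): open the fingers fully, or close them until they stop; f_grip is the grip in N (None keeps the last).
- r.pause(seconds).
- kinematics.ik(position, orientation): joint angles nearest the present ones, or None.
- telemetry.sense(): the state.
- eyes.camera(name): name is "scene" or "side" or "wrist"; returns a dict with "color" (400x640x3 uint8, red, green, blue), "z_map" (400x640 float32, m along the optical axis (not along the pixel's ray), 0 where there is no reading), "vertical_fov" (degrees; the focal length in pixels is half the picture's height over the tangent of half this angle, whatever the lens; pixels are square), "cx", "cy" (the principal point, pixels), "pose" (4x4, takes a point from camera to world coordinates); the wrist camera has in their place "hand_eye" (4x4, takes a point from camera to tool coordinates, whose origin is the TCP and whose axes are the flange's). Camera axes: x right, y down, z forward; pixel columns grow to the right and rows downward; lengths in m; the calibration is good to about 2 mm. A picture is of the moment at which its call begins: read the wrist's pose just before it.
A pose or a line that the arm cannot do raises r.PlanningError and nothing moves.
- ticket.job_done(): hands the job in; it is judged then, once.
The state is a dict: "t": time; "qpos": joint angles; "joint_velocities": joint speeds; "joint_torque": joint torques, N m; "eef_pos": TCP position; "ee_rot": TCP orientation; "wrist_force": force on the tool from outside, world axes, zero at the start; "wrist_torque": the same for the moment, N m; "width": finger opening in m; "grip_force": force on a finger pad.
Only numpy, scipy, OpenCV 4.12 (cv2) and the standard library are available. Lean on these libraries where they do the work, as an engineer would, in place of code of your own. Each camera call takes 0.05 s, during which the arm holds its last target. There are 200 camera calls.

## Task

The long border printing block lies in the snug dock that keeps it from warping. Twist the dock's black ejector knob clockwise to its stop and let it spring back, then take the block by the end it has pushed out, draw it clear of the dock, and hold its carved underside up to the inspection camera: centred and square to the view, 10 cm in front of the lens, with its long side along the long side of the camera's lamp head. The job finishes with the block still held there, motionless and touching nothing but the gripper; leave the round block, the red-lidded jar and the chalk beside the work where they are.

Things in the scene. Friction and masses are not known exactly. Their poses are not given: they have to be found in the camera images.
- block_dock: Fixed dock: straight channel, 37 mm wide, between aluminium walls (outer faces at y = -26, +26 mm) under two steel lips (tops 53.5 mm above the table, 22 mm slot between). Origin on the table, under the channel's centre line; x along the channel away from its mouth, z up. Channel from x = -62 (open mouth) to the closed back at +76 mm. Beside it at y 26 to 88, x 12 to 82 mm a bearing plate (top at 49 mm) carries the knob.
- dock_mouth (a point): Middle of the open mouth, on the channel floor, 8 mm above the table; axes as the dock's (-x leads out). The lips begin here; two 30 mm high cheeks stand 8 mm further out at the sides. The floor goes on outwards as a bare wooden tongue, 46 mm wide, 78 mm long.
- ejector_knob (a joint): Knob angle, rad: 0 at rest, growing clockwise seen from above to the stop at 1.2. A spring (0.04 N m at rest, 0.18 at the stop) returns it to 0 within a second of letting go. Turning it to the stop swings a kicker that slides the block about 60 mm out through the mouth; the kicker goes back, the block stays.
- knob_grip (a point): On the knob's upright axis (46.5, 50 mm in the dock's x, y), 76 mm above the table, at the height to grip. The knob is an upright black wing, 46 mm long, 14 mm thick, 57 to 87 mm above the table, on a 32 mm round collar. x lies along the wing and turns with it; z up. At rest the wing stands 0.6 rad counter-clockwise from the dock's x.
- border_block: Border printing block: loose dark brown wooden bar, 34 x 127 x 40 mm (its x, y, z), about 0.12 kg. Origin at the centre of its carved underside, z from that face to the plain back, y along its length. Starts face down in the channel, y along the dock's x, front end within 3 mm of the mouth, 1.5 mm of play to walls and lips: it can leave only lengthwise through the mouth.
- camera_head: Inspection camera's black lamp head (58 mm along x, 88 mm along y): round lens between two white light strips, on a fixed foot of 104 x 100 mm. Origin at the lens front's centre, about 92 mm above the table; z out along the view, 25 degrees from upright, leaning to the robot's side; y level. Wanted: block origin on this z axis at 100 mm, its z along this z, its y along this y (either way round).
- round_block: Bystander: round blue-stained printing block, 66 mm across and 36 mm high, loose; origin at the centre of its underside.
- red_jar: Bystander: white jar with a red lid, 62 mm across and 80 mm high, loose; origin at the centre of its underside.
- chalk: Bystander: flat white tailor's chalk, 34 x 42 x 8 mm, loose; origin at the centre of its underside.
Things that resemble listed ones, but are neither listed nor needed, are in the scene too. There is more than one size of the border_block; the job needs the larger.

How it is judged:
On the way, in this order (a step that is already met when the one before it is completed fails the run):
1. the ejector knob is turned to its stop (past 1.1 of 1.2 rad) (value of joint ejector_knob above 1.1 rad), for 0.1 s.
2. the knob is let go and has sprung back (below 0.12 rad), and the block stands pushed out of the dock by 45 mm or more, still in it (value of joint ejector_knob below 0.12 rad and contact force between the fingers and block_dock below 0.1 N and x of border_block in the frame of block_dock between -0.1 and -0.045 m and contact force between the fingers and border_block below 0.1 N), for 0.1 s.
3. the block is drawn out and lifted clear in the gripper (underside over 8 cm above the table, not touching the dock) (height (world z) of border_block above 0.08 m and contact force between the fingers and border_block above 1 N and contact force between border_block and block_dock below 0.05 N), for 0.1 s.
At the end, for the whole second after the job is handed in: the block is held still, its carved face towards the lens and 85 to 115 mm from it, its centre within 15 mm of the view axis each way, face parallel to the lens and long side along the lamp head within 0.17 rad, touching neither camera nor dock; the knob is back at rest (x of border_block in the frame of camera_head between -0.015 and 0.015 m and y of border_block in the frame of camera_head between -0.015 and 0.015 m and z of border_block in the frame of camera_head between 0.085 and 0.115 m and angle between border_block's own z axis and vertical below 1 rad and angle between the z axis of border_block and the z axis of camera_head, either way round below 0.17 rad and angle between the y axis of border_block and the y axis of camera_head, either way round below 0.17 rad and contact force between the fingers and border_block above 1 N and contact force between border_block and camera_head below 0.05 N and contact force between border_block and block_dock below 0.05 N and linear speed of border_block below 0.02 m/s and angular speed of border_block below 0.15 rad/s and value of joint ejector_knob below 0.12 rad); the arm keeps its last pose, push and grip.
It fails at once if a bystander (round block, red-lidded jar, chalk) is shifted by more than 30 mm (distance of any of round_block, red_jar, chalk from where it was at the start of the episode above 0.03 m).
It fails at once if the block is knocked against the camera (over 3 N) (contact force between border_block and camera_head above 3 N).
It also fails if it takes over 58 s, if anything falls off the work surface, if the arm or the gripper's body presses on something with over 40 N, if the wrist force passes 120 N, or if a joint passes its speed limit or range.

## Working session

There is one attempt and no reset: what is moved stays moved. The work goes in short steps, each a Python script; the robot and the scene stay as the last script left them, time stands still between calls to the robot, and variables do not carry over. Pictures are saved under pics/ and viewed, at most 10 in all, crops included, and the job is handed in when it is done.

```bash
mkdir -p pics; ls
python3 - <<'E'
from workcell import *
import cv2,numpy as np
for n in("scene","side"):
    c=eyes.camera(n); cv2.imwrite(f"pics/{n}0.png",c["color"][:,:,::-1]); np.savez(f"{n}0.npz",**c)
    print(n,c["vertical_fov"],c["cx"],c["cy"],c["pose"].round(3).tolist(),(c["z_map"]>0).mean())
s=telemetry.sense();print(s["t"],s["width"])
E
```

```text
pics
scene 49.09368305205387 314.3152366315296 205.60400505879792 [[0.874, -0.249, 0.418, 0.097], [-0.486, -0.47, 0.737, -0.59], [0.013, -0.847, -0.532, 0.62], [0.0, 0.0, 0.0, 1.0]] 0.9958515625
side 55.19204741956644 315.5640390390723 198.55637191825753 [[-0.962, -0.163, 0.219, 0.338], [-0.272, 0.5, -0.822, 0.878], [0.025, -0.851, -0.525, 0.543], [0.0, 0.0, 0.0, 1.0]] 0.9676484375
0.1 0.09182894795001303
```

View pics/scene0.png

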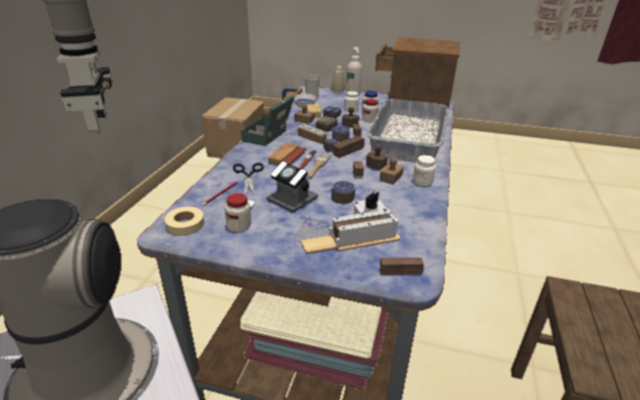

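View pics/side0.png

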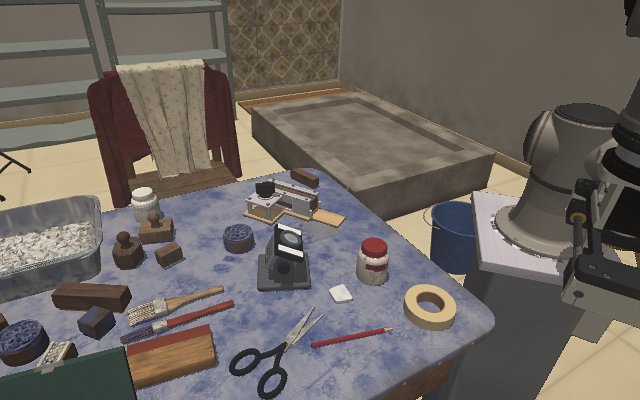

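Scene view: the dock is at about (363,230) with its tongue at (320,243) and knob at (372,200). The camera head is at (290,178), the jar at (237,213) and the round block at (343,190). The decoy small block lies at (402,266). In the side view the dock is at (290,205), the lamp head at (288,240) and the chalk at (341,294). Next I'll get rough positions from depth.

```bash
cat > h.py <<'E'
import numpy as np,cv2
def cloud(c,T=None):
    """world points (400x640x3) from the depth map"""
    f=200/np.tan(np.radians(c["vertical_fov"])/2); z=np.asarray(c["z_map"],float)
    v,u=np.mgrid[:400,:640]
    P=np.stack([(u-c["cx"])/f*z,(v-c["cy"])/f*z,z],-1)
    T=c["pose"] if T is None else T
    P=P@T[:3,:3].T+T[:3,3]; P[z<=0]=np.nan
    return P
def down(a):
    """tool down, tool x at heading a"""
    c,s=np.cos(a),np.sin(a); return np.array([[c,s,0],[s,-c,0],[0,0,-1.]])
def wrist(eyes,telemetry):
    s=telemetry.sense(); c=eyes.camera("wrist")
    T=np.eye(4);T[:3,:3]=s["ee_rot"];T[:3,3]=s["eef_pos"]
    return c,T@c["hand_eye"]
def project(c,T,X):
    f=200/np.tan(np.radians(c["vertical_fov"])/2); p=(np.asarray(X)-T[:3,3])@T[:3,:3]
    return np.stack([p[...,0]/p[...,2]*f+c["cx"],p[...,1]/p[...,2]*f+c["cy"]],-1)
E
python3 - <<'E'
from h import *
for n,pts in(("scene",[(363,230),(335,238),(304,244),(372,200),(290,172),(237,200),(343,186),(402,264),(395,225)]),("side",[(265,187),(290,205),(335,218),(288,240),(341,293),(374,246),(238,230)])):
    c=dict(np.load(n+"0.npz")); P=cloud(c)
    for u,v in pts: print(n,u,v,P[v,u].round(3))
E
```

```text
scene 363 230 [0.598 0.066 0.043]
scene 335 238 [0.551 0.11  0.008]
scene 304 244 [0.476 0.123 0.009]
scene 372 200 [0.657 0.118 0.078]
scene 290 172 [0.536 0.313 0.092]
scene 237 200 [0.373 0.268 0.078]
scene 343 186 [0.676 0.273 0.033]
scene 402 264 [ 0.613 -0.059  0.028]
scene 395 225 [0.678 0.05  0.04 ]
side 265 187 [0.662 0.138 0.079]
side 290 205 [0.609 0.108 0.019]
side 335 218 [0.49  0.114 0.009]
side 288 240 [0.534 0.335 0.094]
side 341 293 [0.421 0.356 0.009]
side 374 246 [0.376 0.286 0.08 ]
side 238 230 [0.675 0.267 0.038]
```

Run:
```python
from workcell import *
from h import *
s=telemetry.sense(); print(np.round(s["ee_rot"],2).tolist())
for i,(p,a) in enumerate([((0.48,0.27,0.28),0.0),((0.55,0.10,0.27),0.0)]):
    for aa in(a,a+np.pi):
        try: r.reach(p,down(aa)); break
        except r.PlanningError as e: print("no",p,aa)
    r.pause(.3)
    c,T=wrist(eyes,telemetry); np.savez(f"w{i}.npz",T=T,**c); cv2.imwrite(f"pics/w{i}.png",c["color"][:,:,::-1])
    print(T.round(3).tolist(),telemetry.sense()["t"], telemetry.sense()["qpos"])
```

```text
[[-0.97, 0.25, -0.0], [0.25, 0.97, -0.0], [0.0, -0.0, -1.0]]
[[0.002, -0.952, -0.305, 0.562], [-1.0, -0.002, 0.001, 0.271], [-0.001, 0.305, -0.952, 0.439], [0.0, 0.0, 0.0, 1.0]] 2.2667 [ 3.73795599e-01  3.55265027e-01  1.35655226e+00 -9.76585808e-06
  1.42972316e+00  1.94391958e+00]
[[0.003, -0.952, -0.305, 0.632], [-1.0, -0.003, 0.001, 0.102], [-0.002, 0.305, -0.952, 0.429], [0.0, 0.0, 0.0, 1.0]] 3.3833 [4.45143510e-02 3.76364524e-01 1.35188398e+00 8.81246426e-05
 1.41315613e+00 1.61370863e+00]
```

View pics/w0.png

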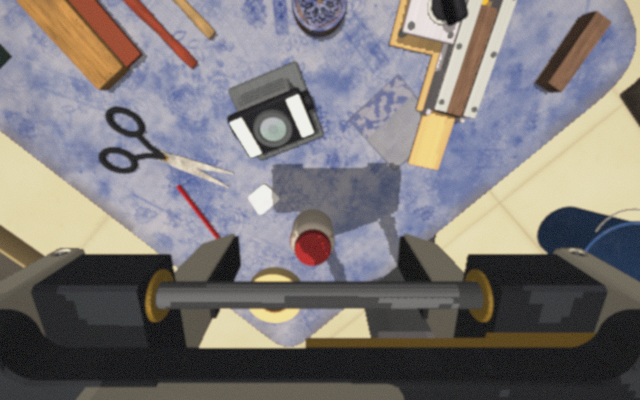

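View pics/w1.png

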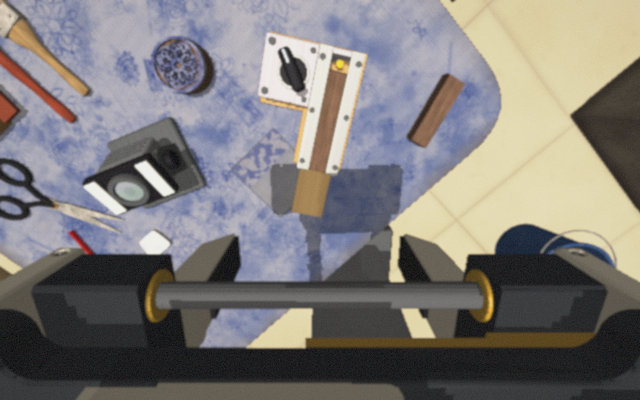

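w0 shows the lamp head with strips at (243,134) and (299,115) and the lens at (272,127). In w1 the dock's mouth is at about (318,170), its back at (348,50), the knob wing at (292,70) and the tongue at (312,195). The long block is seen in the slot. Now I'll measure the dock and camera poses.

```bash
cat > meas.py <<'E'
from h import *
def raypl(c,T,uv,z):
    f=200/np.tan(np.radians(c["vertical_fov"])/2); uv=np.atleast_2d(uv).astype(float)
    d=np.c_[(uv[:,0]-c["cx"])/f,(uv[:,1]-c["cy"])/f,np.ones(len(uv))]@T[:3,:3].T
    return T[:3,3]+d*((z-T[2,3])/d[:,2])[:,None]
E
python3 - <<'E'
from meas import *
# dock in w1
c=dict(np.load("w1.npz"));T=c["T"];P=cloud(c,T)
hsv=cv2.cvtColor(c["color"],cv2.COLOR_RGB2HSV)
m=np.zeros((400,640),bool);m[25:182,250:380]=1
m&=(hsv[...,1]<60)&(hsv[...,2]>130)&(P[...,2]>.03)
cv2.imwrite("pics/m1.png",m*255)
wood=np.zeros((400,640),bool);wood[172:220,285:340]=1
wood&=(abs(P[...,2]-.008)<.008)&(hsv[...,1]>80)&(hsv[...,0]<30)
r_=[(np.where(m[v,300:])[0].max()+300.5,v) for v in range(60,165)]
r_=raypl(c,T,np.array(r_),.0535)
vx,vy,x0,y0=cv2.fitLine(r_[:,:2].astype(np.float32),cv2.DIST_HUBER,0,.001,.001).ravel()
if vx<0:vx,vy=-vx,-vy
print("right edge heading",np.arctan2(vy,vx),x0,y0)
ex=np.array([vx,vy]);ey=np.array([-vy,vx])
v,u=np.nonzero(m);Q=raypl(c,T,np.c_[u,v],.0535)[:,:2]
a=(Q-[x0,y0])@ex;b=(Q-[x0,y0])@ey
for lo,hi in((.002,.014),(.038,.050)):
    k=(b>lo)&(b<hi);print("lip x range",np.percentile(a[k],[0.3,1,99,99.7]).round(4))
k=a<0.0;print("width front",np.percentile(b[k],[.5,1,99,99.5]).round(4), "all",np.percentile(b,[1,99,99.5]).round(4))
print("lip z",np.nanmedian(P[m][(b>.002)&(b<.014),2]),"plate z",np.nanmedian(P[m][b>.06,2]))
W=P[wood][:,:2];print("wood y range",np.percentile((W-[x0,y0])@ey,[1,50,99]).round(4),"x",np.percentile((W-[x0,y0])@ex,[1,99]).round(4),len(W))
# camera from w0
f=lambda n:dict(np.load(n))
for n,roi in(("w0.npz",(80,165,215,330)),("scene0.npz",(155,205,262,320)),("side0.npz",(210,265,265,310))):
    c=f(n);T=c.get("T",c.get("pose"));P=cloud(c,T);g=c["color"].min(2)
    m=np.zeros((400,640),np.uint8);s=np.s_[roi[0]:roi[1],roi[2]:roi[3]];m[s]=(g[s]>190)
    k,l,st,ce=cv2.connectedComponentsWithStats(m)
    for i in np.argsort(-st[1:,4])[:3]+1:
        q=P[l==i];print(n,st[i],ce[i].round(1),np.nanmedian(q,0).round(4))
E
```

```text
right edge heading -0.2051767 0.617642 0.06384791
lip x range [-0.0775 -0.0763  0.0644  0.0653]
lip x range [-0.0779 -0.0767  0.0646  0.0655]
width front [0.0002 0.0004 0.1059 0.1094] all [0.0006 0.1118 0.1124]
lip z 0.054508607370729545 plate z 0.05023144724179504
wood y range [0.0041 0.0257 0.0481] x [-0.1537 -0.0896] 1315
w0.npz [286  95  27  42 528] [299.5 115.3] [0.5463 0.2926 0.0893]
w0.npz [230 118  31  39 505] [245.1 137.1] [0.5219 0.355  0.0894]
scene0.npz [272 162  14  14  82] [278.4 168.6] [0.5242 0.3527 0.0864]
scene0.npz [291 170  15  14  82] [297.6 176.5] [0.5458 0.2896 0.0885]
side0.npz [279 245  24  12 111] [290.5 250.3] [0.5222 0.3563 0.0879]
side0.npz [278 224  23  11  86] [288.7 228.4] [0.5492 0.2925 0.0896][ WARN:0@0.037] global loadsave.cpp:1063 imwrite_ Unsupported depth image for selected encoder is fallbacked to CV_8U.
```

```bash
python3 -c "
import cv2,numpy as np
a=cv2.imread('pics/w1.png')[25:225,220:420];b=cv2.imread('pics/m1.png')[25:225,220:420];d=cv2.imread('pics/w0.png')[50:170,210:340]
f=lambda i,w,h:cv2.resize(i,(w,h),interpolation=0)
cv2.imwrite('pics/cmp.png',np.hstack([f(a,400,400),np.vstack([f(b,400,200)*1,f(d,400,200)])]))"
```

```text
(no output)
```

View pics/cmp.png

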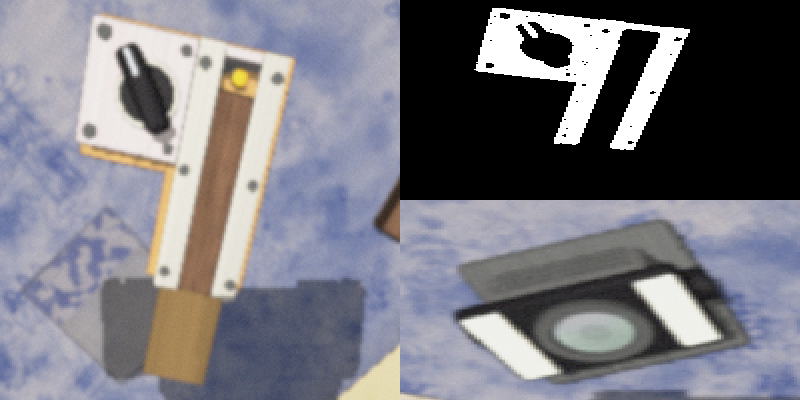

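The crop confirms the clean lip mask, the knob wing near crop (147,92) and the block's end at the mouth. I'll check the knob position from depth, then twist.

```bash
cat >> meas.py <<'E'
TH=-0.205; ex=np.array([np.cos(TH),np.sin(TH),0]); ey=np.array([-ex[1],ex[0],0]); ez=np.array([0,0,1.])
O=np.array([0.6176,0.06385,0])-.016*ex+.026*ey
dock=lambda x,y,z:O+x*ex+y*ey+z*ez
E
python3 - <<'E'
from workcell import *
from meas import *
for n in("w1.npz","w0.npz","scene0.npz","side0.npz"):
    c=dict(np.load(n));P=cloud(c,c.get("T",c.get("pose")));q=P[(P[...,2]>.081)&(P[...,2]<.095)&(np.hypot(*(P[...,:2]-dock(.0465,.05,0)[:2]).transpose(2,0,1))<.04)]
    if len(q)>5:
        (u,v),wh,a=cv2.minAreaRect(q[:,:2].astype(np.float32));print(n,len(q),q.mean(0).round(4),(round(u,4),round(v,4)),np.round(wh,3),a)
K=dock(.0465,.05,0);print(K)
s=telemetry.sense();print(s["t"])
for a in(.395-np.pi,.395):
  q=kinematics.ik(K+[0,0,.061],down(a)); print(a,q)
E
```

```text
w1.npz 614 [0.6631 0.1319 0.0873] (0.6628, 0.132) [0.046 0.014] 22.568408966064453
w0.npz 323 [0.6502 0.1293 0.0865] (0.6517, 0.1284) [0.023 0.013] 23.878698348999023
scene0.npz 72 [0.6616 0.1252 0.0862] (0.6631, 0.1271) [0.047 0.014] 24.589542388916016
side0.npz 88 [0.6644 0.1359 0.0858] (0.6642, 0.1353) [0.046 0.014] 17.91265296936035
[0.66293246 0.13204984 0.        ]
3.3833
-2.746592653589793 [ 8.33499221e-02  7.66304309e-01  1.25929289e+00 -4.44089210e-16
  1.11599546e+00 -1.88244640e+00]
0.395 [ 8.33499221e-02  7.66304309e-01  1.25929289e+00 -4.44089210e-16
  1.11599546e+00  1.25914625e+00]
```

Run:
```python
from workcell import *
from meas import *
K=dock(.0465,.05,0);R=down(.395-np.pi)
r.reach(K+[0,0,.15],R)
print(r.move_linear(K+[0,0,.062],vel=.1,f_stop=15))
effector.close(f_grip=25)
s=telemetry.sense();print(s["t"],s["width"],s["eef_pos"],s["wrist_force"].round(1))
q=np.array(s["qpos"])
for d in np.r_[np.arange(.15,1.19,.15),1.17,1.22]:
    p=q.copy();p[5]+=d;r.move_joints(p);s=telemetry.sense()
    print(round(d,2),s["t"],round(s["qpos"][5]-q[5],3),s["wrist_torque"].round(2),s["wrist_force"].round(1))
r.pause(.3);s=telemetry.sense();print(round(s["qpos"][5]-q[5],3),s["wrist_torque"].round(2))
c=eyes.camera("side");cv2.imwrite("pics/side1.png",cv2.resize(c["color"][140:260,200:400,::-1],(800,480)))
```

```text
False
8.5333 0.014297168762265845 [0.66342552 0.13086989 0.06200759] [ 2.  -4.9 -1.1]
0.15 8.8 0.146 [-0.02 -0.04 -0.  ] [ 1.1 -0.3 -0.4]
0.3 9.0667 0.294 [-0.04 -0.05  0.08] [ 0.6 -0.8 -0.8]
0.45 9.3333 0.443 [ 0.04 -0.09  0.13] [ 1.4 -0.3 -0.6]
0.6 9.6 0.592 [ 0.14 -0.1   0.1 ] [ 0.8 -0.4 -0.3]
0.75 9.8667 0.742 [ 0.26 -0.14  0.14] [ 2.3  0.5 -0.9]
0.9 10.1333 0.892 [ 0.31 -0.18  0.11] [ 1.3  1.5 -1.8]
1.05 10.4 1.042 [ 0.42 -0.21  0.15] [ 1.6  1.6 -1.6]
1.17 10.65 1.163 [ 0.6  -0.38  0.21] [ 2.3  3.4 -2. ]
1.22 10.9 1.215 [ 0.63 -0.35  0.32] [ 2.1  3.9 -1.3]
1.218 [ 0.71 -0.42  0.35]
```

View pics/side1.png

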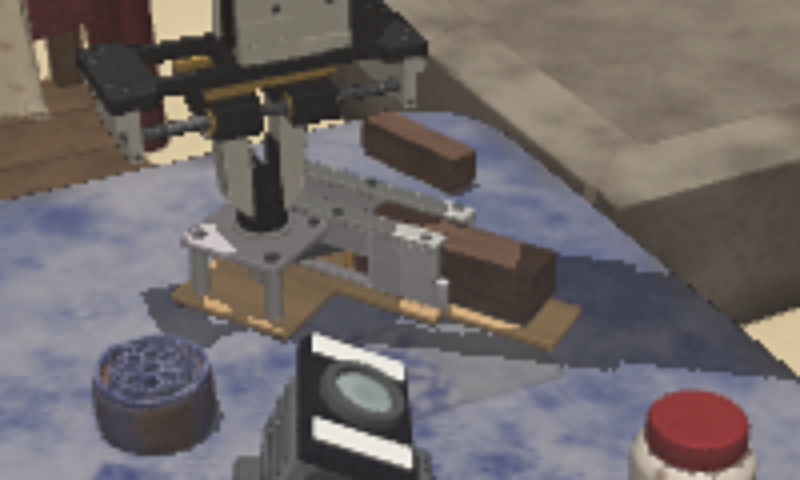

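The block stands out over the tongue at crop (500,275), and the torque rose at the stop. Now I'll release the knob, lift and measure the block.

Run:
```python
from workcell import *
from meas import *
effector.open_gripper();r.pause(.8)
s=telemetry.sense();p=np.array(s["eef_pos"]);p[2]=.16
r.move_linear(p,vel=.15)
r.reach(dock(-.14,.0,.24),down(TH));r.pause(.2)
c,T=wrist(eyes,telemetry);np.savez("w2.npz",T=T,**c);P=cloud(c,T)
cv2.imwrite("pics/w2.png",c["color"][:,:,::-1])
D=np.stack([(P-O)@e for e in(ex,ey,ez)],-1)
m=(D[...,2]>.04)&(D[...,2]<.056)&(D[...,0]<-.066)&(D[...,0]>-.16)&(abs(D[...,1])<.03)
q=D[m];print(len(q),np.percentile(q,[1,50,99],axis=0).round(4))
w=P[(P[...,2]>.08)&(P[...,2]<.095)&(np.hypot(*(P[...,:2]-dock(.0465,.05,0)[:2]).transpose(2,0,1))<.04)]
print("knob",len(w),cv2.minAreaRect(w[:,:2].astype(np.float32)) if len(w)>5 else 0,telemetry.sense()["t"])
```

```text
1408 [[-0.1221 -0.0143  0.0466]
 [-0.0923  0.0015  0.0486]
 [-0.0661  0.0164  0.0505]]
knob 48 ((0.6416845321655273, 0.12625788152217865), (0.010373731143772602, 0.0031854494009166956), 84.83401489257812) 16.5583
```

View pics/w2.png

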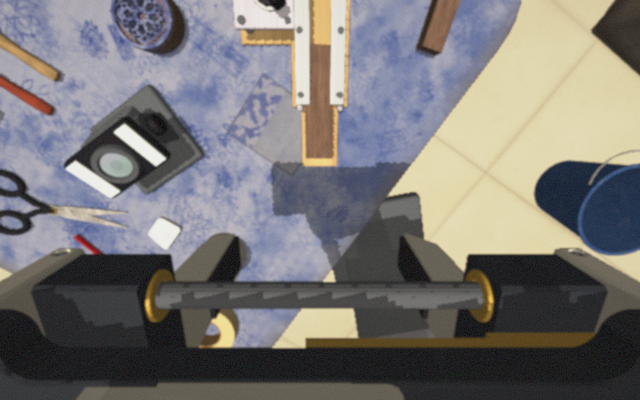

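w2: the block's end is out to about (320,155) over the tongue, the mouth is at (320,105) and the camera is at (115,160). The block front is at dock x = -0.122, so it has come out about 60 mm. I'll check the knob's return, refine the camera pose from w2, and plan the final pose.

Run:
```python
from workcell import *
from meas import *
c=dict(np.load("w2.npz"));T=c["T"];P=cloud(c,T);g=c["color"].min(2)
m=np.zeros((400,640),np.uint8);s=np.s_[110:205,60:175];m[s]=g[s]>190
k,l,st,ce=cv2.connectedComponentsWithStats(m);S=[]
for i in np.argsort(-st[1:,4])[:2]+1: S.append(np.nanmedian(P[l==i],0));print(st[i],S[-1].round(4))
d=S[0]-S[1];d*=np.sign(d[1]);print("mid",np.mean(S,0).round(4),"head",np.arctan2(d[1],d[0]))
# lens height over strips: depth at the lens centre relative to strip plane
for n,roi in(("w0.npz",np.s_[122:132,266:278]),("w2.npz",np.s_[158:168,108:120])):
    c=dict(np.load(n));P=cloud(c,c["T"]);q=np.nanmedian(P[roi].reshape(-1,3),0);print(n,"lens pt",q.round(4))
c=eyes.camera("scene");P=cloud(c);w=P[(P[...,2]>.081)&(P[...,2]<.095)&(np.hypot(*(P[...,:2]-dock(.0465,.05,0)[:2]).transpose(2,0,1))<.04)]
(_,wh,a)=cv2.minAreaRect(w[:,:2].astype(np.float32));print("knob",len(w),wh,a)
cat=open("meas.py","a");cat.write('''
CH=1.935; cy_=np.array([np.cos(CH),np.sin(CH),0]); t=np.radians(25)
cz=np.array([np.sin(t)*np.cos(CH+np.pi/2),np.sin(t)*np.sin(CH+np.pi/2),np.cos(t)])
CO=np.array([.535,.3232,.0885])+.003*cz
RF=np.c_[cy_,np.cross(-cz,cy_),-cz]
tcpF=lambda h:CO+h*cz-RF@np.array([-.035,0,.008])
''');cat.close()
exec(open("meas.py").read())
print(CO,cz,tcpF(.1),RF.round(2).tolist())
print(kinematics.ik(tcpF(.1),RF),kinematics.ik(tcpF(.18),RF),kinematics.ik(dock(-.094,.001,.016),down(TH+np.pi)),kinematics.ik(dock(-.21,.001,.2),down(TH+np.pi)))
```

```text
[115 125  50  40 680] [0.5459 0.2924 0.0895]
[ 66 162  53  36 641] [0.5216 0.3549 0.0894]
mid [0.5338 0.3236 0.0895] head 1.9423782831921812
w0.npz lens pt [0.5341 0.3235 0.0943]
w2.npz lens pt [0.5339 0.3218 0.0943]
knob 74 (0.043715331703424454, 0.014083688147366047) 22.798524856567383
[0.53381531 0.32274838 0.09121892] [-0.39489776 -0.15053887  0.90630779] [0.47869916 0.33919446 0.18910016] [[-0.36, 0.85, 0.39], [0.93, 0.32, 0.15], [0.0, 0.42, -0.91]]
[ 0.52213173  0.29247827  1.80241842 -0.11492462  0.61826348  0.23713247] [ 0.53483892  0.15463136  1.76420288 -0.10074448  0.79454445  0.22561968] [ 6.99091448e-02  6.09529199e-01  1.75762428e+00 -4.44089210e-16
  7.74439172e-01 -1.29588718e+00] [ 1.45956999e-01  1.84575831e-01  1.82209532e+00 -4.44089210e-16
  1.13492150e+00 -1.21983933e+00]
```

Run:
```python
from workcell import *
from meas import *
R=down(TH+np.pi)
r.reach(dock(-.094,.001,.14),R)
print(r.move_linear(dock(-.094,.001,.016),vel=.1,f_stop=12))
s=telemetry.sense();print(s["eef_pos"])
effector.close(f_grip=40)
s=telemetry.sense();print(s["t"],s["width"],s["grip_force"],s["wrist_force"].round(1))
print(r.move_linear(dock(-.21,.001,.0165),vel=.08,f_stop=25))
s=telemetry.sense();print(s["t"],s["width"],s["grip_force"],s["wrist_force"].round(1))
r.move_linear(dock(-.21,.001,.22),vel=.15)
s=telemetry.sense();print(s["t"],s["width"],s["grip_force"],s["eef_pos"])
c=eyes.camera("side");cv2.imwrite("pics/side2.png",c["color"][:,:,::-1])
```

```text
False
[0.51584445 0.1127168  0.01656581]
21.6083 0.03364844914616114 39.99699354171753 [-0.  -0.4 -0.2]
False
23.2083 0.03365914761532525 39.995949268341064 [ 0.5 -0.7 -1.4]
24.7167 0.033652283004094334 39.996026158332825 [0.4013587  0.13619038 0.21927557]
```

View pics/side2.png

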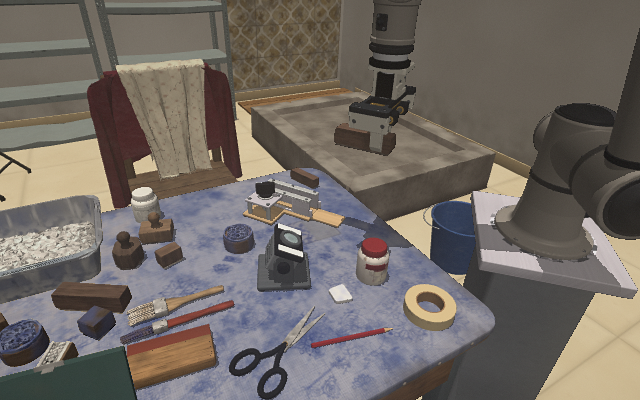

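The block is held level at (365,138), clear of the empty dock. Next I'll bring it to the camera.

Run:
```python
from workcell import *
from meas import *
r.reach(tcpF(.19),RF)
r.move_linear(tcpF(.1),vel=.06);r.pause(.5)
s=telemetry.sense();print(s["t"],s["width"],s["eef_pos"]-tcpF(.1),np.abs(s["ee_rot"]-RF).max(),s["wrist_force"].round(1))
for n in("scene","side"):
    c=eyes.camera(n);P=cloud(c);B=(P-CO)@np.c_[np.cross(cy_,cz),cy_,cz]
    h=cv2.cvtColor(c["color"],cv2.COLOR_RGB2HSV)
    m=(np.abs(B-[0,0,.12])<[.05,.1,.045]).all(-1)&(h[...,1]>70)&((h[...,0]<15)|(h[...,0]>170))
    k=B[m];print(n,len(k),np.percentile(k,[1,5,50,95,99],axis=0).round(4).tolist())
    v,u=np.nonzero(m);print(u.min(),u.max(),v.min(),v.max())
    if n=="side": cv2.imwrite("pics/side3.png",cv2.resize(c["color"][100:320,200:430,::-1],(690,660))[:600])
```

```text
28.2167 0.033521321550001565 [-2.56078862e-05 -7.88696940e-06 -2.99266293e-06] 2.9921730046122974e-05 [ 0.4 -0.  -2. ]
scene 680 [[-0.0168, -0.0638, 0.1005], [-0.0162, -0.0625, 0.1087], [-0.007, -0.0262, 0.1381], [0.012, 0.0317, 0.1416], [0.0148, 0.0406, 0.1424]]
256 297 123 154
side 227 [[-0.013, -0.0588, 0.1058], [-0.0123, -0.0524, 0.1112], [0.0006, 0.0264, 0.1395], [0.0178, 0.0617, 0.1405], [0.018, 0.0634, 0.1409]]
304 333 169 216
```

View pics/side3.png

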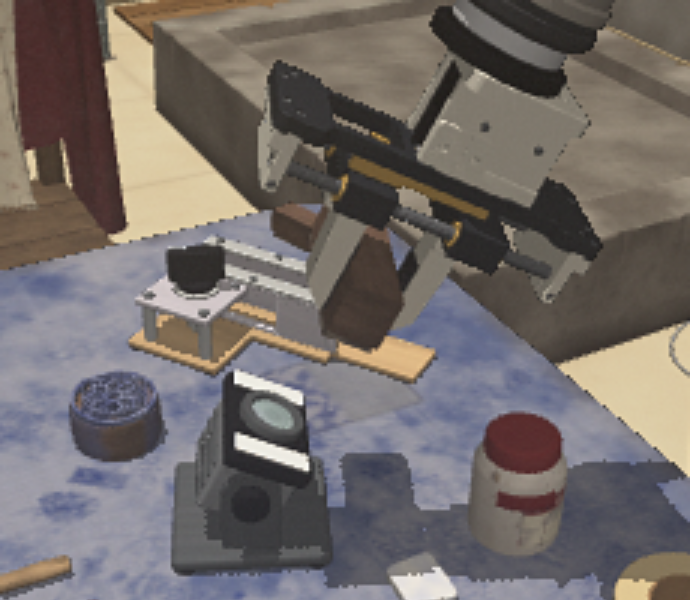

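The block is over the lens at crop (365,285). Measured in the camera frame it spans x ±17 mm and y ±63.5 mm, with its back at 140 mm, so it is centred at 100 mm.

```bash
python3 -c "
from workcell import *
print(ticket.job_done())"
```

```text
the job is handed in; nothing more can be done
None
```

The job is handed in. The block is held centred over the lens and parallel to it, measured at about 100 mm; the hand-in call returned no verdict.

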